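# Slide the steel blank along the rail into the corner pocket

## Robot

A 7-joint arm with a two-finger parallel gripper is mounted at the origin on the work surface; the furniture and walls round the work are solid. World frame = base frame: x ahead of the robot, y to its left, z up, the work surface at z = 0. Lengths are in m, angles in rad, forces in N, time in s.
With the tool pointing down it reaches from about 0.425 to 0.875 m from the base axis. Payload 4.7 kg.
Tool frame: the origin (TCP) lies midway between the tips of the shut fingers; the grasp point (between the pads) lies arm.pinch_z behind it (arm.pinch_z is the distance from the TCP to the grasp point, in m); z points along the fingers, y is the line along which they close (so a half turn about z gives the same grasp; the last joint's range is limited). The gripper opens to 87 mm and grips with 3 to 60 N. Pads are 19 mm wide; open, the fingers measure 117 mm over their backs; the gripper's body (75 mm by 190 mm) begins 51 mm behind the grasp point.
Start: joints at [-1.315, 0.321, -0.07, 1.45, 0.023, 1.371, -0.057], TCP at [0.156, 0.631, 0.223] pointing down, gripper open.
Joint ranges: [-2.86, 2.86], [-0.3, 2.09], [-1.38, 1.24], [0.06, 2.45], [-1.56, 4.7], [0.09, 2.05], [-2.69, 2.69]. Speed limits (rad/s): [2.57, 2.57, 3.14, 3.14, 3.14, 3.14, 3.14].

## Interface

Orientations are given as a rotation vector (axis times angle).
In Python, from rig import arm, optics gives the robot as it stands.
- The arm moves only by the tool send_rows, never from a script. Its argument "series" is a list of rows, each an object with "travel": the shift along the tool's x, y, z in m, a list of three; "twist": the turn about the tool's z in rad; "claw": the finger opening in m, from 0 to 0.087. In form: [{"travel": [tx, ty, tz], "twist": twist, "claw": claw}, ...]. A call has 1 to 10 rows; each row shifts and turns the commanded pose from where the row before left it, along the tool's axes as they then stand; what a row does not reach is not made up. A row lasts 1/8 s, in which the tool goes at most 62.5 mm and 10.7 degrees, less where a joint would pass 70% of its speed; a pose out of reach is approached as far as the arm can. A call is refused whole if a number of a shift passes 0.0625 or a number of a turn 0.188, either way. A call with a gripper value outside its range is refused whole. The fingers move at their own pace and stop on an object; "newtons" is the grip in N (left out, the last holds). Time passes only in rows, so rows that do not move let the fingers close. It gives the time, the measured TCP pose, the force, the opening and the grip force at its end, in the units of the state.
- arm.get_obs(): the state, without advancing time (a new reading comes with each control period).
- optics.snapshot(name): name is "side" or "top"; returns a dict with "frame" (400x640x3 uint8, red, green, blue), "K" (3x3 intrinsics, pixels), "R" (3x3) and "t" (3): a world point X has camera coordinates R X + t. Camera axes: x right, y down, z forward; pixel columns grow to the right and rows downward; lengths in m; the calibration is good to about 2 mm. A picture is of the moment at which its call begins. There is no depth.
- arm.close_job(): hands the job in; it is judged then, once.
The state is a dict: "time": time; "qpos": joint angles; "qvel": joint speeds; "joint_efforts": joint torques, N m; "tcp_pos": TCP position; "orientation": TCP orientation; "wrist_force": force on the tool from outside, world axes, zero at the start; "wrist_torque": the same for the moment, N m; "opening": opening from 0.0 (shut) to 1.0 (fully open); "grip_force": force on a finger pad.
Only numpy, scipy, OpenCV 4.12 (cv2) and the standard library are available. Lean on these libraries where they do the work, as an engineer would, in place of code of your own. Each camera call takes 0.05 s, during which the arm holds its last target. There are 200 camera calls.

## Task

Using only the fingertips, push the small steel blank flat up against the long rail of the jig while it is still well short of the corner pocket, then slide it along the rail, keeping it against the rail, until it is fully home in the pocket, against both the rail and the end stop. The blank must lie on the board all the time, never lifted or tipped, and the other things on and around the jig are left alone. Then take the fingers away.

Things in the scene. Friction and masses are not known exactly. Their poses are not given: they have to be found in the camera images.
- jig: Registering jig, fixed: brown hardwood board 150 mm (its x) by 250 mm (its y), 5 mm thick, with low steel bars 10 mm high (tops 15 mm above the bench). Origin: centre of the board's underside, on the bench. x points away from the robot, across the board to the rail; y runs along the rail toward the end stop (left seen from the robot); yaw within 0.25 rad. All other points are given in this frame.
- rail_mid (a point): Middle of the rail's inner face, at board height: jig x = +52, y = 0 mm. The rail is a bar 16 mm wide along the board's far edge, from jig y = -116 to +116 mm. Same axes as the jig.
- lip_mouth (a point): Corner of the lip's inner face where the pocket begins, at board height: jig x = +12, y = +72 mm. The lip is a bar 12 mm wide parallel to the rail, running from here to the end stop. From here toward -y a flared mouth bends away from the rail, back to y = +55 and out to x = -7 mm. Same axes as the jig.
- pocket (a point): Home point on the board: where the centre of the blank's underside lies when it is fully home, jig x = +34, y = +76 mm. The pocket is the corner between rail, lip and end stop, 40 mm wide, 28 mm long, open toward -y. End stop: a bar 16 mm wide across the left end, inner face at jig y = +100 mm, from x = 0 to the rail. Same axes as the jig.
- blank: Loose plain steel slab 36 mm (its x) by 48 mm (its y), 14 mm high, 0.14 to 0.28 kg, with a lighter milled top and a tiny centre mark. Starts on the right half of the board, off the rail, its long side up to 0.45 rad from the rail's direction. Origin: centre of its underside, 5 mm above the bench on the board. Home, its long side lies along the rail and its trailing 20 mm stick out of the lip.
- loupe: Bystander: folding loupe lying open, steel, 24 x 56 x 12 mm, on the front left of the jig's board. Origin: centre of its underside.
- gum_block: Bystander: grey rubber abrasive block 20 x 50 x 12 mm, on the front of the jig's board, a little left of its middle. Origin: centre of its underside.
- screwdriver_red: Bystander: screwdriver with red handle, 145 mm long, lying on the bench right of the jig. Origin: centre of its underside.
- glue_pot: Bystander: round brown pot with black cap, 42 mm across, 54 mm high, on the bench right of the jig. Origin: centre of its underside.
- tape_disc: Bystander: olive felt disc 32 mm across, 10 mm thick, on the bench between robot and jig. Origin: centre of its underside.
Not all that is in view belongs to the job. Leave any black look-alike of the blank alone.

How it is judged:
By the outcome, as a careful person would: the job done as asked, in the order asked, and still so for the second after the job is handed in, with the robot touching nothing.
It also fails if it takes over 51 s, if anything falls off the work surface, if the arm or the gripper's body presses on something with over 40 N, if the wrist force passes 120 N, or if a joint passes its speed limit or range.

## Working session

There is one attempt and no reset: what is moved stays moved. The work goes in short steps, Python scripts to look and compute and a tool call to move; the robot and the scene stay as the last step left them, time stands still between calls to the robot, and variables do not carry over. Pictures are saved under pics/ and viewed, at most 10 in all, crops included, and the job is handed in when it is done.

Besides the shell and the picture viewer there is one more tool, called as name(argument=value, ...) on one line, values as JSON. send_rows: Moves the arm, as the interface text tells. Its arguments: {"type":"object","properties":{"series":{"type":"array"},"newtons":{"type":"number"}},"required":["series"]}

```bash
mkdir -p pics
python3 - <<'E'
from rig import arm, optics
import cv2,numpy as np
for n in("top","side"):
    s=optics.snapshot(n); cv2.imwrite(f"pics/{n}0.png",cv2.cvtColor(s["frame"],cv2.COLOR_RGB2BGR)); print(n,s["K"].round(1).tolist(),s["R"].round(3).tolist(),s["t"].round(3).tolist())
o=arm.get_obs();print(o["time"],o["tcp_pos"],o["orientation"],o["opening"],arm.pinch_z)
E
```

```text
top [[434.3, 0.0, 318.2], [0.0, 434.3, 198.6], [0.0, 0.0, 1.0]] [[-0.01, -1.0, 0.002], [-0.977, 0.009, -0.211], [0.211, -0.004, -0.977]] [-0.16, 0.496, 0.872]
side [[444.3, 0.0, 317.1], [0.0, 444.3, 202.8], [0.0, 0.0, 1.0]] [[-0.934, 0.356, 0.012], [0.168, 0.47, -0.866], [-0.314, -0.808, -0.499]] [0.523, 0.032, 0.903]
0.1 [0.15559099 0.63059793 0.22156286] [-3.78825386e-01 -3.11862157e+00  2.70742311e-03] 0.9973296979426464 0.0187
```

View pics/top0.png

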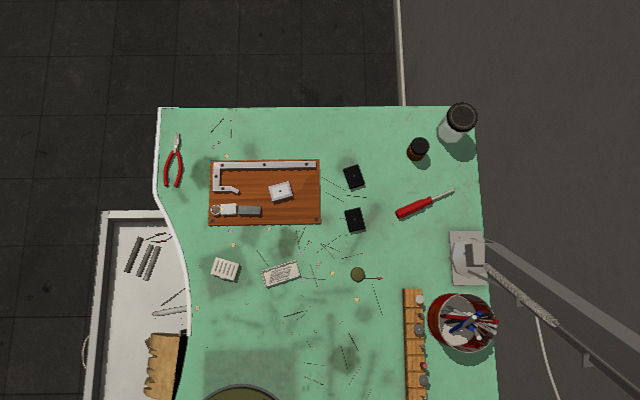

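View pics/side0.png

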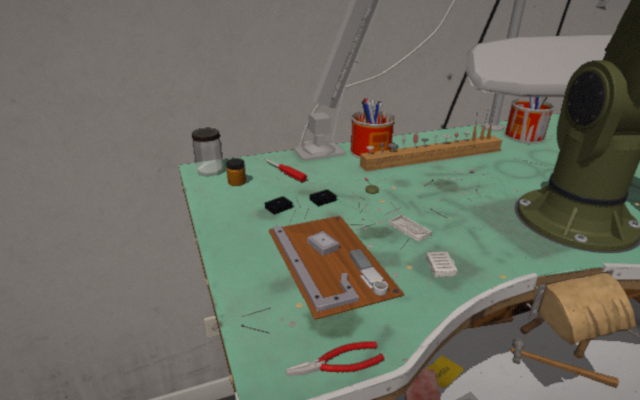

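The top view shows the jig at about (210–320, 160–225), the blank at about (280,191), and the loupe and gum block at the front left of the board. The two black look-alikes are to the right, off the board. I'll enlarge both views.

```bash
cat > h.py <<'E'
import numpy as np,cv2
from rig import arm,optics
def crop(n,x0,y0,x1,y1,k,out):
    s=optics.snapshot(n); f=cv2.cvtColor(s["frame"],cv2.COLOR_RGB2BGR)[y0:y1,x0:x1]
    cv2.imwrite(out,cv2.resize(f,None,fx=k,fy=k,interpolation=cv2.INTER_CUBIC)); return s
def ray(s,u,v,z):
    d=s["R"].T@np.linalg.inv(s["K"])@[u,v,1]; c=-s["R"].T@s["t"]
    return (c+d*(z-c[2])/d[2])[:2]
def proj(s,X):
    c=s["K"]@(s["R"]@np.array(X,float)+s["t"]); return c[:2]/c[2]
E
python3 - <<'E'
from h import *
crop("top",203,150,333,235,6,"pics/t1.png")
crop("side",262,208,412,320,5,"pics/s1.png")
E
```

```text
(no output)
```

View pics/t1.png

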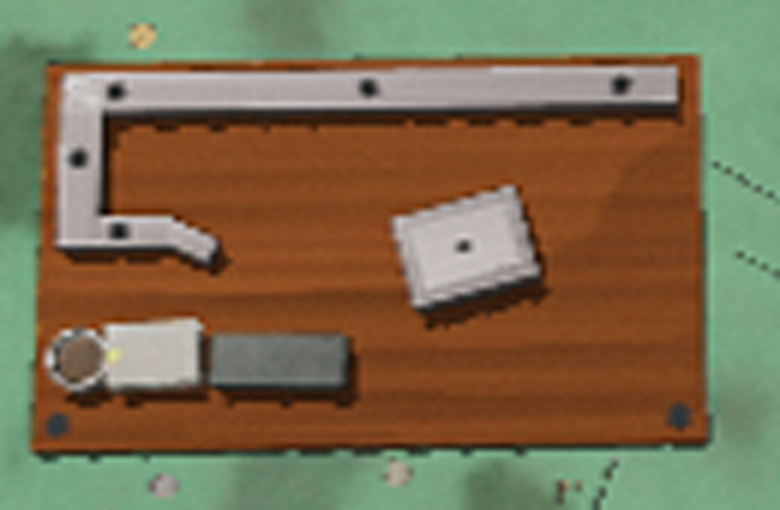

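View pics/s1.png

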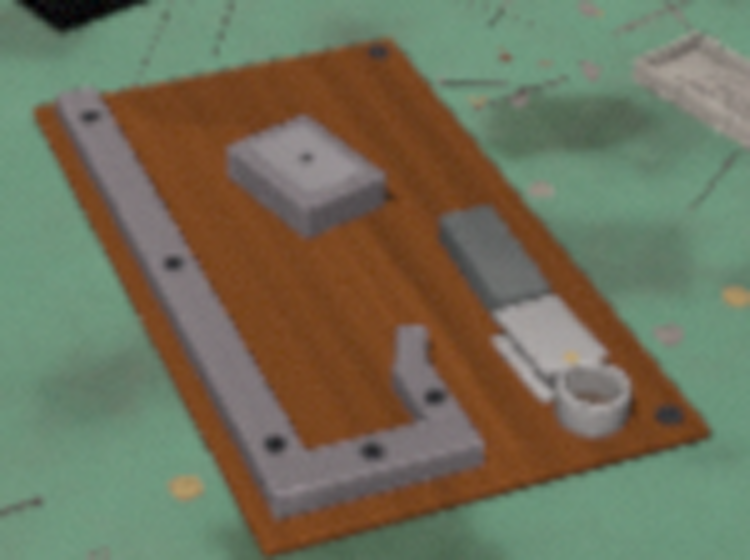

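The top crop shows the board corners at (48,66), (698,56), (707,444) and (33,452), the rail's inner edge at y≈104–112, and the blank's mark at (464,246). The side crop shows the blank's mark at (307,157). The next step is to fit the poses.

```bash
cat >> h.py <<'E'
def fit(P,f,x0):
    from scipy.optimize import least_squares
    def r(p):
        c,s=np.cos(p[2]),np.sin(p[2]); o=[]
        for S,uv,(x,y,z) in P: o+=list(proj(S,[p[0]+c*x-s*y,p[1]+s*x+c*y,z])-uv)
        return np.array(o)
    q=least_squares(r,x0,loss="soft_l1"); return q.x,r(q.x).reshape(-1,2)
def T(u,v): return ((u+.5)/6-.5+203,(v+.5)/6-.5+150)
def Sd(u,v): return ((u+.5)/5-.5+262,(v+.5)/5-.5+208)
def loc(jig,p):
    c,s=np.cos(jig[2]),np.sin(jig[2]); d=np.array(p)-jig[:2]; return np.array([c*d[0]+s*d[1],-s*d[0]+c*d[1]])
def glob(jig,p):
    c,s=np.cos(jig[2]),np.sin(jig[2]); return np.array([jig[0]+c*p[0]-s*p[1],jig[1]+s*p[0]+c*p[1]])
E
python3 - <<'E'
from h import *
t=optics.snapshot("top");s=optics.snapshot("side")
print("cam",-t["R"].T@t["t"],-s["R"].T@s["t"])
m=.001
TP=[(t,T(*a),(x*m,y*m,z*m)) for a,x,y,z in [((48,66),75,125,5),((698,56),75,-125,5),((707,444),-75,-125,5),((33,452),-75,125,5),((678,67),68,-116,15),((678,104),52,-116,15),((104,112),52,100,15),((63,74),68,116,15)]]
SP=[(s,Sd(*a),(x*m,y*m,z*m)) for a,x,y,z in [((268,550),75,125,3),((710,433),-75,125,5),((390,40),-75,-125,5),((37,110),75,-125,5),((278,491),68,116,15),((484,445),0,116,15),((303,445),52,100,15)]]
for n,P in(("top",TP),("side",SP),("both",TP+SP)):
    x,r=fit(P,0,[.6,.15,0]);print(n,x.round(4),r.round(1).tolist())
j=x
for n,S,uv in(("t",t,T(464,246)),("s",s,Sd(307,157))):
    g=ray(S,*uv,.019);print(n,"mark",g,loc(j,g)*1e3)
for a in[(391,216),(516,186),(541,268),(414,300)]: print("T",loc(j,ray(t,*T(*a),.019))*1e3)
for a in[(228,152),(303,115),(386,182),(309,208)]: print("S",loc(j,ray(s,*Sd(*a),.019))*1e3)
for a in[(212,335),(348,335),(348,385),(212,385)]: print("gum",loc(j,ray(t,*T(*a),.017))*1e3)
E
```

```text
cam [ 0.29878262 -0.16179063  0.95684123] [0.76704324 0.52798911 0.47140228]
top [ 0.5222 -0.0447  0.005 ] [[-0.4, -0.4], [0.7, -0.2], [0.2, 0.0], [-0.5, 0.3], [0.1, -0.3], [0.2, 0.3], [-0.1, 0.3], [-0.1, -0.1]]
side [ 0.5209 -0.0419  0.0006] [[-1.0, 0.6], [0.7, -1.0], [0.7, -1.1], [-0.8, -1.2], [-0.6, 1.0], [0.3, -0.7], [0.6, 0.6]]
both [ 0.5214 -0.0436  0.005 ] [[-0.9, -0.0], [0.1, 0.2], [-0.3, 0.4], [-1.0, 0.7], [-0.4, 0.0], [-0.3, 0.7], [-0.6, 0.6], [-0.6, 0.3], [-1.3, -0.0], [0.0, -1.8], [-0.2, -1.5], [-1.6, -1.5], [-0.9, 0.4], [-0.2, -1.4], [0.2, 0.0]]
t mark [ 0.52048528 -0.08053835] [ -1.07662594 -36.95944881]
s mark [ 0.51828359 -0.07936951] [ -3.27241283 -35.77955238]
T [10.73419855 -9.86893751]
T [ 21.54852825 -56.18672701]
T [ -9.82576489 -65.39937754]
T [-21.22855793 -18.64221933]
S [ 22.16718429 -48.45197481]
S [-11.97649171 -61.49376668]
S [-23.6458576 -11.8729177]
S [ 7.57437494 -6.81489013]
gum [-32.89017066  55.71528193]
gum [-33.6118943    5.72604427]
gum [-52.28711509   5.47831501]
gum [-51.56678865  55.26180092]
```

The poses agree with the given sizes. The jig is at about (0.5214, −0.0436) with yaw 0.005, and the blank's centre is at jig (−2, −37) mm with yaw about +0.235. I'll align the tool and travel there, going round the inner reach limit.

send_rows(series=[{"travel": [0, 0, 0], "twist": -0.123, "claw": 0.01}, {"travel": [0, 0, 0], "twist": -0.123, "claw": 0.01}, {"travel": [-0.037, -0.048, 0], "twist": 0, "claw": 0.01}, {"travel": [-0.037, -0.048, 0], "twist": 0, "claw": 0.01}, {"travel": [-0.037, -0.048, 0], "twist": 0, "claw": 0.01}, {"travel": [-0.037, -0.048, 0], "twist": 0, "claw": 0.01}, {"travel": [-0.037, -0.048, 0], "twist": 0, "claw": 0.01}, {"travel": [-0.037, -0.048, 0], "twist": 0, "claw": 0.01}, {"travel": [-0.037, -0.048, 0], "twist": 0, "claw": 0.01}, {"travel": [-0.037, -0.048, 0], "twist": 0, "claw": 0.01}], newtons=20)

```text
time: 1.55
tcp_pos: [0.4543, 0.2467, 0.2229]
orientation: [-0.007, 3.141, 0.001]
wrist_force: [0.2, 0.7, -1.1]
opening: 0.121
grip_force: 0.0
```

send_rows(series=[{"travel": [-0.003, -0.0545, 0], "twist": 0, "claw": 0.01}, {"travel": [-0.003, -0.0545, 0], "twist": 0, "claw": 0.01}, {"travel": [-0.003, -0.0545, 0], "twist": 0, "claw": 0.01}, {"travel": [-0.003, -0.0545, 0], "twist": 0, "claw": 0.01}, {"travel": [-0.003, -0.0545, 0], "twist": 0, "claw": 0.01}, {"travel": [-0.003, -0.0545, 0], "twist": 0, "claw": 0.01}, {"travel": [0, 0, 0.06], "twist": 0, "claw": 0.01}, {"travel": [0, 0, 0.06], "twist": 0, "claw": 0.01}, {"travel": [0, 0, 0.05], "twist": 0, "claw": 0.01}, {"travel": [0, 0, 0], "twist": 0, "claw": 0.01}])

```text
time: 2.8
tcp_pos: [0.4691, -0.0785, 0.0496]
orientation: [0.006, -3.133, 0.001]
wrist_force: [0.4, 0.2, 1.0]
opening: 0.115
grip_force: 0.0
```

Run:
```python
from h import *
crop("side",222,158,412,300,4,"pics/s2.png")
print(arm.get_obs()["tcp_pos"])
```

```text
[ 0.47172526 -0.0787257   0.05217527]
```

View pics/s2.png

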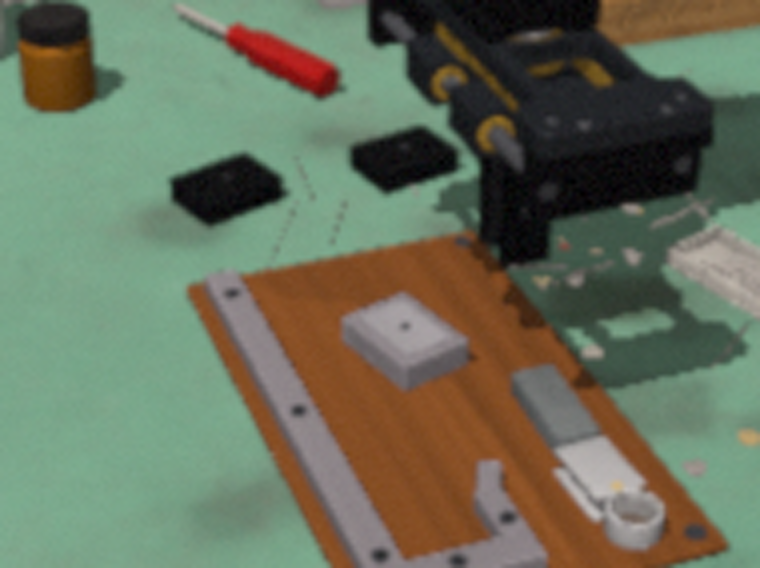

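The fingers stand behind the blank, clear of the gum block. I'll lower them to about 6 mm above the board.

send_rows(series=[{"travel": [0, 0, 0.02], "twist": 0, "claw": 0.01}, {"travel": [0, 0, 0.012], "twist": 0, "claw": 0.01}, {"travel": [0, 0, 0.008], "twist": 0, "claw": 0.01}, {"travel": [0, 0, 0], "twist": 0, "claw": 0.01}, {"travel": [0, 0, 0], "twist": 0, "claw": 0.01}])

```text
time: 3.48
tcp_pos: [0.4732, -0.0786, 0.0132]
orientation: [-0.007, 3.141, 0.0]
wrist_force: [-0.2, 0.4, -0.5]
opening: 0.116
grip_force: 0.0
```

send_rows(series=[{"travel": [-0.004, 0, 0], "twist": 0, "claw": 0.01}, {"travel": [-0.004, 0, 0], "twist": 0, "claw": 0.01}, {"travel": [-0.004, 0, 0], "twist": 0, "claw": 0.01}, {"travel": [-0.004, 0, 0], "twist": 0, "claw": 0.01}, {"travel": [-0.004, 0, 0], "twist": 0, "claw": 0.01}, {"travel": [-0.004, 0, 0], "twist": 0, "claw": 0.01}, {"travel": [-0.004, 0, 0], "twist": 0, "claw": 0.01}, {"travel": [-0.004, 0, 0], "twist": 0, "claw": 0.01}, {"travel": [-0.004, 0, 0], "twist": 0, "claw": 0.01}, {"travel": [-0.004, 0, 0], "twist": 0, "claw": 0.01}])

```text
time: 4.72
tcp_pos: [0.5129, -0.0785, 0.0125]
orientation: [-0.006, 3.142, -0.0]
wrist_force: [-1.1, -0.5, -0.3]
opening: 0.117
grip_force: 0.4
```

Run:
```python
from h import *
crop("side",262,208,412,320,5,"pics/s3.png")
o=arm.get_obs();print(o["tcp_pos"],o["orientation"],o["wrist_force"])
```

```text
[ 0.51355236 -0.07844747  0.0126194 ] [-6.84762903e-03  3.14079330e+00 -4.54161253e-04] [-0.90776548  0.22954556  0.10479068]
```

View pics/s3.png

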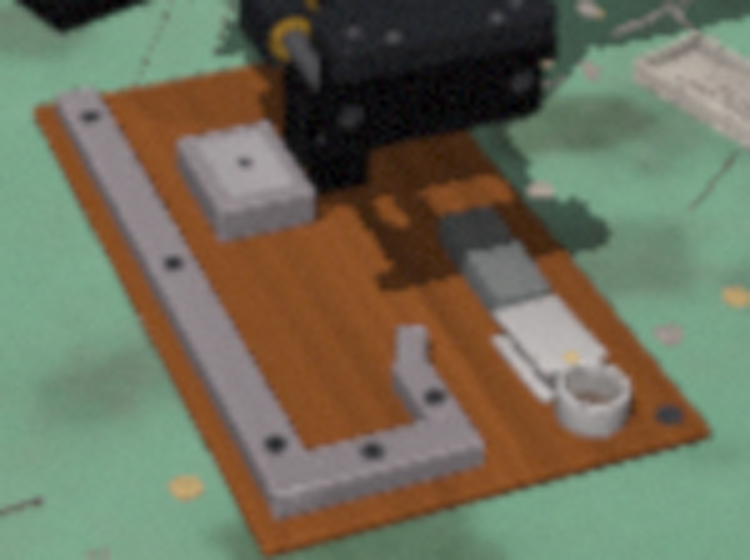

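The blank has squared up to the fingers, with its mark at (245,162), and there is still a gap to the rail. I'll continue gently.

send_rows(series=[{"travel": [-0.002, 0, 0], "twist": 0, "claw": 0.01}, {"travel": [-0.002, 0, 0], "twist": 0, "claw": 0.01}, {"travel": [-0.002, 0, 0], "twist": 0, "claw": 0.01}, {"travel": [-0.002, 0, 0], "twist": 0, "claw": 0.01}, {"travel": [-0.002, 0, 0], "twist": 0, "claw": 0.01}, {"travel": [-0.001, 0, 0], "twist": 0, "claw": 0.01}, {"travel": [-0.001, 0, 0], "twist": 0, "claw": 0.01}, {"travel": [-0.001, 0, 0], "twist": 0, "claw": 0.01}])

```text
time: 5.78
tcp_pos: [0.5257, -0.0783, 0.0126]
orientation: [0.007, -3.142, -0.0]
wrist_force: [-1.9, 0.2, 0.9]
opening: 0.113
grip_force: 0.9
```

send_rows(series=[{"travel": [-0.001, 0, 0], "twist": 0, "claw": 0.01}, {"travel": [-0.001, 0, 0], "twist": 0, "claw": 0.01}])

```text
time: 6.02
tcp_pos: [0.5277, -0.0783, 0.0126]
orientation: [0.007, -3.142, -0.0]
wrist_force: [-3.9, -0.9, 2.2]
opening: 0.116
grip_force: 1.7
```

Run:
```python
from h import *
crop("side",262,208,382,298,6,"pics/s4.png")
o=arm.get_obs();print(o["tcp_pos"],o["wrist_force"])
```

```text
[ 0.52767042 -0.07831866  0.0125296 ] [-1.36757318e+00  5.21017017e-04  1.18395164e+00]
```

View pics/s4.png

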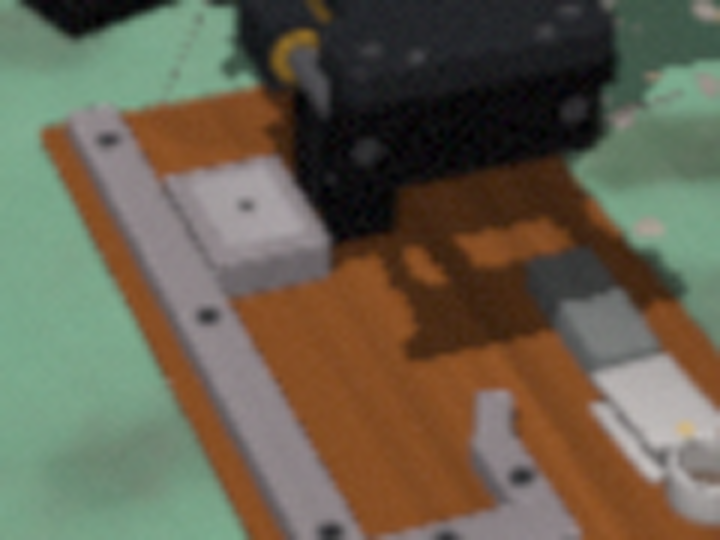

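The blank is parallel to the rail and close to touching, with its leading corner near (225,290). I'll push on in 1 mm steps until the force rises.

send_rows(series=[{"travel": [-0.001, 0, 0], "twist": 0, "claw": 0.01}, {"travel": [-0.001, 0, 0], "twist": 0, "claw": 0.01}])

```text
time: 6.32
tcp_pos: [0.5278, -0.0783, 0.0122]
orientation: [0.006, -3.138, -0.001]
wrist_force: [-7.6, -0.4, 5.4]
opening: 0.116
grip_force: 3.8
```

send_rows(series=[{"travel": [-0.001, 0, 0], "twist": 0, "claw": 0.01}, {"travel": [0, 0, 0], "twist": 0, "claw": 0.01}])

```text
time: 6.58
tcp_pos: [0.5279, -0.0783, 0.012]
orientation: [0.006, -3.136, -0.001]
wrist_force: [-8.0, 0.7, 5.8]
opening: 0.114
grip_force: 4.3
```

send_rows(series=[{"travel": [-0.001, 0, 0], "twist": 0, "claw": 0.01}, {"travel": [0, 0, 0], "twist": 0, "claw": 0.01}])

```text
time: 6.82
tcp_pos: [0.5278, -0.0784, 0.0118]
orientation: [0.006, -3.134, -0.002]
wrist_force: [-10.3, 0.0, 8.4]
opening: 0.117
grip_force: 5.3
```

The contact is firm: the force rises with no further motion at TCP x = 0.5278, which matches the rail geometry. I'll back off, lift and measure.

send_rows(series=[{"travel": [0.004, 0, 0], "twist": 0, "claw": 0.01}, {"travel": [0.006, 0, 0], "twist": 0, "claw": 0.01}, {"travel": [0.008, 0, 0], "twist": 0, "claw": 0.01}, {"travel": [0, 0, -0.04], "twist": 0, "claw": 0}, {"travel": [0, 0, -0.03], "twist": 0, "claw": 0}, {"travel": [0, 0, 0], "twist": 0, "claw": 0}])

```text
time: 7.58
tcp_pos: [0.5158, -0.0784, 0.0851]
orientation: [-0.007, 3.135, 0.001]
wrist_force: [0.3, 0.1, -1.0]
opening: 0.003
grip_force: 0.0
```

Run:
```python
from h import *
s=crop("side",262,208,382,298,6,"pics/s5.png")
o=arm.get_obs();print(o["tcp_pos"],o["orientation"],o["qpos"].round(2),o["opening"])
J=[.5214,-.0436,.005]
print(loc(J,ray(s,(246.5)/6-.5+262,205.5/6-.5+208,.019))*1e3, glob(J,[.032,-.085]))
```

```text
[ 0.51443897 -0.0782163   0.083442  ] [-6.96070632e-03  3.13868714e+00  1.20233445e-03] [-0.46  0.18  0.61  1.96 -0.12  1.04  1.78] 0.005131548438573345
[ 33.81890264 -40.25572811] [ 0.5538246  -0.12843894]
```

View pics/s5.png

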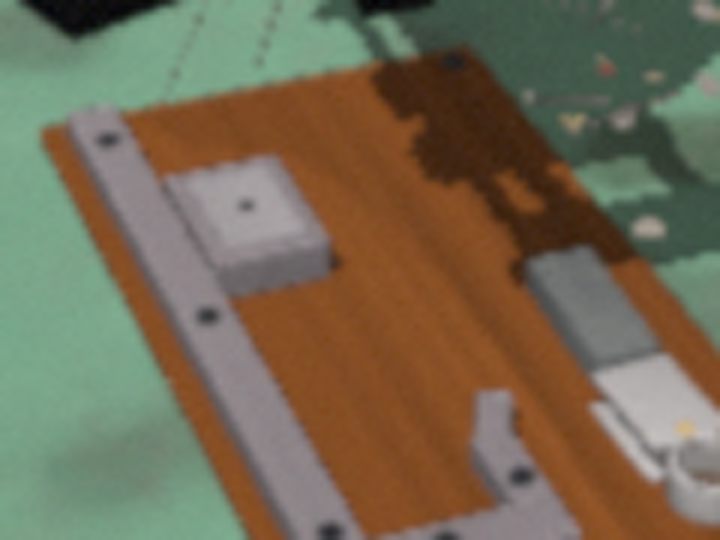

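The blank is flush against the rail at jig (34, −40), well short of the pocket. Next I'll move behind its trailing end and turn 90°.

send_rows(series=[{"travel": [-0.038, -0.054, 0], "twist": 0, "claw": 0}, {"travel": [0, 0, 0], "twist": -0.1745, "claw": 0}, {"travel": [0, 0, 0], "twist": -0.1745, "claw": 0}, {"travel": [0, 0, 0], "twist": -0.1745, "claw": 0}, {"travel": [0, 0, 0], "twist": -0.1745, "claw": 0}, {"travel": [0, 0, 0], "twist": -0.1745, "claw": 0}, {"travel": [0, 0, 0], "twist": -0.1745, "claw": 0}, {"travel": [0, 0, 0], "twist": -0.1745, "claw": 0}, {"travel": [0, 0, 0], "twist": -0.1745, "claw": 0}, {"travel": [0, 0, 0], "twist": -0.1745, "claw": 0}])

```text
time: 8.88
tcp_pos: [0.5301, -0.1256, 0.0479]
orientation: [1.731, -2.534, -0.066]
wrist_force: [-0.3, 0.9, -3.3]
opening: 0.004
grip_force: 0.0
```

send_rows(series=[{"travel": [0, 0, 0], "twist": 0, "claw": 0}, {"travel": [0, 0, 0], "twist": 0, "claw": 0}])

```text
time: 9.12
tcp_pos: [0.5306, -0.1274, 0.0481]
orientation: [1.721, -2.539, -0.065]
wrist_force: [0.4, -0.3, -0.1]
opening: 0.007
grip_force: 0.0
```

Run:
```python
from h import *
from scipy.spatial.transform import Rotation as R
o=arm.get_obs();print(o["tcp_pos"],o["qpos"].round(3),R.from_rotvec(o["orientation"]).as_matrix().round(3))
```

```text
[ 0.53062705 -0.12741228  0.04811088] [ 0.829  0.429 -0.786  1.809  0.345  1.132  2.674] [[-0.369 -0.926 -0.084]
 [-0.929  0.371 -0.006]
 [ 0.037  0.076 -0.996]]
```

Joint 7 hit its limit, so that was the wrong turning direction. I'll lift and turn the other way.

send_rows(series=[{"travel": [0, 0, -0.04], "twist": 0.17, "claw": 0}, {"travel": [0, 0, 0], "twist": 0.1745, "claw": 0}, {"travel": [0, 0, 0], "twist": 0.1745, "claw": 0}, {"travel": [0, 0, 0], "twist": 0.1745, "claw": 0}, {"travel": [0, 0, 0], "twist": 0.1745, "claw": 0}, {"travel": [0, 0, 0], "twist": 0.1745, "claw": 0}, {"travel": [0, 0, 0], "twist": 0.1745, "claw": 0}, {"travel": [0, 0, 0], "twist": 0.1745, "claw": 0}, {"travel": [0, 0, 0], "twist": 0, "claw": 0}])

```text
time: 10.25
tcp_pos: [0.5352, -0.1257, 0.0897]
orientation: [-0.297, -3.047, 0.026]
wrist_force: [1.1, 0.1, -0.6]
opening: 0.005
grip_force: 0.0
```

```bash
cat >> h.py <<'E'
def st():
    from scipy.spatial.transform import Rotation as R
    o=arm.get_obs();M=R.from_rotvec(o["orientation"]).as_matrix();print(o["time"],o["tcp_pos"].round(4),o["qpos"].round(2),"tooly deg",np.degrees(np.arctan2(M[1,1],M[0,1])).round(2),"z",M[:,2].round(4),o["wrist_force"].round(1)); return o,M
E
python3 -c "
from h import *
st()"
```

```text
10.25 [ 0.5352 -0.1257  0.0897] [ 0.65  0.33 -0.57  1.77  0.21  1.18  1.39] tooly deg 78.91 z [-0.0814 -0.0092 -0.9966] [ 1.1  0.1 -0.6]
```

send_rows(series=[{"travel": [0, 0, 0], "twist": 0.1715, "claw": 0}, {"travel": [0, 0, 0], "twist": 0.1715, "claw": 0}, {"travel": [0, 0, 0], "twist": 0.1715, "claw": 0}, {"travel": [0, 0, 0], "twist": 0.1715, "claw": 0}, {"travel": [0, 0, 0], "twist": 0.1715, "claw": 0}, {"travel": [0, 0, 0], "twist": 0.1715, "claw": 0}, {"travel": [0, 0, 0], "twist": 0.1715, "claw": 0}, {"travel": [0, 0, 0], "twist": 0.1715, "claw": 0}, {"travel": [0, 0, 0], "twist": 0, "claw": 0}, {"travel": [0, 0, 0], "twist": 0, "claw": 0}])

```text
time: 11.5
tcp_pos: [0.535, -0.1258, 0.0894]
orientation: [-2.176, -2.19, 0.097]
wrist_force: [0.2, -0.5, 0.4]
opening: 0.008
grip_force: 0.0
```

Run:
```python
from h import *
o,M=st(); J=[.5214,-.0436,.005]; g=glob(J,[.031,-.088]); print(g, M.T@(np.array([*g,.04])-o["tcp_pos"]), M.round(4))
```

```text
11.5 [ 0.535  -0.1258  0.0894] [ 0.5   0.3  -0.38  1.78  0.14  1.17  0.07] tooly deg 0.36 z [-0.0818 -0.0073 -0.9966] [ 0.2 -0.5  0.4]
[ 0.55283961 -0.1314439 ] [-0.00541836  0.02179618  0.04778187] [[-0.0069  0.9966 -0.0818]
 [ 1.      0.0063 -0.0073]
 [-0.0068 -0.0818 -0.9966]]
```

The tool axes are now x = +y and y = +x, with a harmless 4.7° lean within the pushing face's own plane. I'll descend behind the trailing end.

send_rows(series=[{"travel": [-0.0055, 0.022, 0.024], "twist": 0, "claw": 0}, {"travel": [0, 0, 0.024], "twist": 0, "claw": 0}, {"travel": [0, 0.001, 0.014], "twist": 0, "claw": 0}, {"travel": [0, 0.001, 0.013], "twist": 0, "claw": 0}, {"travel": [0, 0, 0], "twist": 0, "claw": 0}, {"travel": [0, 0, 0], "twist": 0, "claw": 0}])

```text
time: 12.25
tcp_pos: [0.5531, -0.1321, 0.0131]
orientation: [-2.181, -2.186, 0.096]
wrist_force: [-0.7, 0.2, 0.3]
opening: 0.005
grip_force: 0.0
```

Run:
```python
from h import *
o,M=st(); J=[.5214,-.0436,.005]; print(loc(J,o["tcp_pos"][:2])*1e3,M.round(4).tolist())
```

```text
12.25 [ 0.5531 -0.1321  0.0131] [ 0.48  0.42 -0.36  1.79  0.19  1.04  0.04] tooly deg 0.12 z [-0.0811 -0.007  -0.9967] [-0.7  0.2  0.3]
[ 31.27754414 -88.66104311] [[-0.0026, 0.9967, -0.0811], [1.0, 0.002, -0.007], [-0.0068, -0.0811, -0.9967]]
```

send_rows(series=[{"travel": [0.005, 0.0001, 0], "twist": 0, "claw": 0}, {"travel": [0.005, 0.0001, 0], "twist": 0, "claw": 0}, {"travel": [0.004, 0.0001, 0], "twist": 0, "claw": 0}, {"travel": [0.004, 0.0001, 0], "twist": 0, "claw": 0}, {"travel": [0.004, 0.0001, 0], "twist": 0, "claw": 0}, {"travel": [0.004, 0.0001, 0], "twist": 0, "claw": 0}, {"travel": [0.004, 0.0001, 0], "twist": 0, "claw": 0}, {"travel": [0.004, 0.0001, 0], "twist": 0, "claw": 0}, {"travel": [0.004, 0.0001, 0], "twist": 0, "claw": 0}, {"travel": [0.004, 0.0001, 0], "twist": 0, "claw": 0}])

```text
time: 13.5
tcp_pos: [0.5533, -0.0899, 0.012]
orientation: [-2.18, -2.184, 0.098]
wrist_force: [-0.6, -1.4, 0.3]
opening: 0.006
grip_force: 1.1
```

Run:
```python
from h import *
o,M=st(); J=[.5214,-.0436,.005]; print(loc(J,o["tcp_pos"][:2])*1e3)
crop("side",262,208,382,298,6,"pics/s6.png")
```

```text
13.5 [ 0.5533 -0.0899  0.012 ] [ 0.42  0.42 -0.38  1.81  0.19  1.04 -0.04] tooly deg 0.09 z [-0.0827 -0.0067 -0.9966] [-0.6 -1.4  0.3]
[ 31.62520448 -46.42666598]
```

View pics/s6.png

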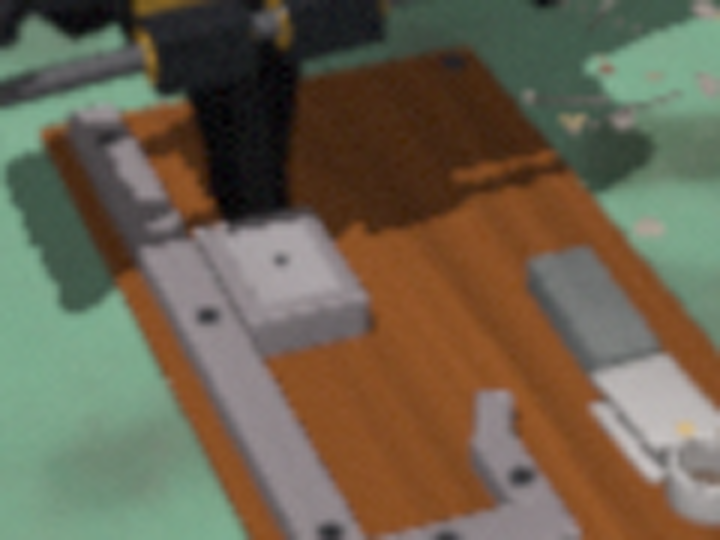

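The fingers push the trailing end squarely. The blank's mark is at (280,260) and its rail side still looks in contact. I'll check that numerically.

```bash
cat > m.py <<'E'
from h import *
import sys
# find the dark centre mark near predicted jig y (mm), refine by darkness centroid
def mark(n,y):
    J=[.5214,-.0436,.005]; s=optics.snapshot(n); g=cv2.cvtColor(s["frame"],cv2.COLOR_RGB2GRAY).astype(float)
    u,v=np.round(proj(s,[*glob(J,[.034,y*1e-3]),.019])).astype(int); w=g[v-3:v+4,u-3:u+4]
    d=np.clip(np.median(w)-12-w,0,None); yy,xx=np.mgrid[v-3:v+4,u-3:u+4]
    return loc(J,ray(s,(xx*d).sum()/d.sum(),(yy*d).sum()/d.sum(),.019))*1e3
if __name__=="__main__":
    o,M=st(); p=loc([.5214,-.0436,.005],o["tcp_pos"][:2])*1e3; print("tcp",p,"side mark",mark("side",p[1]+33.5))
    print(cv2.imwrite if 0 else "")
E
python3 - <<'E'
from m import *
s=optics.snapshot("side");J=[.5214,-.0436,.005]
print(loc(J,ray(s,280.5/6-.5+262,260.5/6-.5+208,.019))*1e3)
E
python3 m.py
```

```text
[ 33.8366028  -11.12021651]
13.6 [ 0.5533 -0.089   0.0119] [ 0.42  0.42 -0.38  1.81  0.19  1.04 -0.04] tooly deg 0.15 z [-0.0825 -0.0059 -0.9966] [0.6 0.3 0.5]
tcp [ 31.71854646 -45.56711589] side mark [ 33.69543179 -10.506627  ]
```

The blank is still on the rail: x = 33.8 before and after. I'll continue.

send_rows(series=[{"travel": [0.004, 0.0001, 0], "twist": 0, "claw": 0}, {"travel": [0.004, 0.0001, 0], "twist": 0, "claw": 0}, {"travel": [0.004, 0.0001, 0], "twist": 0, "claw": 0}, {"travel": [0.004, 0.0001, 0], "twist": 0, "claw": 0}, {"travel": [0.004, 0.0001, 0], "twist": 0, "claw": 0}, {"travel": [0.004, 0.0001, 0], "twist": 0, "claw": 0}, {"travel": [0.004, 0.0001, 0], "twist": 0, "claw": 0}, {"travel": [0.004, 0.0001, 0], "twist": 0, "claw": 0}, {"travel": [0.004, 0.0001, 0], "twist": 0, "claw": 0}, {"travel": [0.004, 0.0001, 0], "twist": 0, "claw": 0}])

```text
time: 14.9
tcp_pos: [0.5543, -0.0499, 0.0118]
orientation: [-2.18, -2.185, 0.098]
wrist_force: [-2.1, -2.5, 0.7]
opening: 0.006
grip_force: 1.1
```

```bash
python3 m.py
```

```text
14.9 [ 0.5543 -0.0499  0.0118] [ 0.37  0.41 -0.4   1.81  0.19  1.04 -0.11] tooly deg 0.1 z [-0.0825 -0.0069 -0.9966] [-2.1 -2.5  0.7]
tcp [32.84533528 -6.45222227] side mark [33.64574191 29.0224336 ]
```

send_rows(series=[{"travel": [0.004, 0.0, 0], "twist": 0, "claw": 0}, {"travel": [0.004, 0.0001, 0], "twist": 0, "claw": 0}, {"travel": [0.004, 0.0, 0], "twist": 0, "claw": 0}, {"travel": [0.004, 0.0001, 0], "twist": 0, "claw": 0}, {"travel": [0.004, 0, 0], "twist": 0, "claw": 0}, {"travel": [0.004, 0.0001, 0], "twist": 0, "claw": 0}, {"travel": [0.004, 0, 0], "twist": 0, "claw": 0}, {"travel": [0.004, 0.0001, 0], "twist": 0, "claw": 0}, {"travel": [0.004, 0, 0], "twist": 0, "claw": 0}, {"travel": [0.004, 0.0001, 0], "twist": 0, "claw": 0}])

```text
time: 16.2
tcp_pos: [0.5548, -0.0098, 0.0114]
orientation: [-2.18, -2.185, 0.097]
wrist_force: [-0.5, -1.5, 0.4]
opening: 0.004
grip_force: 1.1
```

```bash
python3 m.py
```

```text
16.2 [ 0.5548 -0.0098  0.0114] [ 0.32  0.41 -0.42  1.82  0.19  1.03 -0.18] tooly deg 0.1 z [-0.0822 -0.0066 -0.9966] [-0.5 -1.5  0.4]
tcp [33.54394754 33.66524626] side mark [33.98609622 68.92133757]
```

About 7 mm remain. I'll approach the end stop in small steps.

send_rows(series=[{"travel": [0.002, 0.0, 0], "twist": 0, "claw": 0}, {"travel": [0.002, 0.0, 0], "twist": 0, "claw": 0}, {"travel": [0.001, 0.0, 0], "twist": 0, "claw": 0}, {"travel": [0.001, 0, 0], "twist": 0, "claw": 0}, {"travel": [0.001, 0, 0], "twist": 0, "claw": 0}])

```text
time: 16.88
tcp_pos: [0.5548, -0.0031, 0.0114]
orientation: [-2.181, -2.185, 0.097]
wrist_force: [-1.3, -3.0, 0.8]
opening: 0.003
grip_force: 1.2
```

send_rows(series=[{"travel": [0.001, 0, 0], "twist": 0, "claw": 0}, {"travel": [0, 0, 0], "twist": 0, "claw": 0}])

```text
time: 17.12
tcp_pos: [0.5548, -0.0019, 0.0114]
orientation: [-2.18, -2.185, 0.097]
wrist_force: [-1.1, -1.6, 1.1]
opening: 0.004
grip_force: 1.0
```

send_rows(series=[{"travel": [0.001, 0, 0], "twist": 0, "claw": 0}, {"travel": [0, 0, 0], "twist": 0, "claw": 0}])

```text
time: 17.38
tcp_pos: [0.5548, -0.0013, 0.0114]
orientation: [-2.181, -2.185, 0.097]
wrist_force: [-1.0, -2.2, 0.1]
opening: 0.004
grip_force: 1.4
```

send_rows(series=[{"travel": [0.001, 0, 0], "twist": 0, "claw": 0}, {"travel": [0, 0, 0], "twist": 0, "claw": 0}])

```text
time: 17.62
tcp_pos: [0.5548, -0.0012, 0.0114]
orientation: [-2.182, -2.185, 0.099]
wrist_force: [-1.3, -4.5, 1.5]
opening: 0.001
grip_force: 2.5
```

send_rows(series=[{"travel": [0.001, 0, 0], "twist": 0, "claw": 0}, {"travel": [0, 0, 0], "twist": 0, "claw": 0}])

```text
time: 17.88
tcp_pos: [0.5548, -0.0011, 0.0114]
orientation: [-2.183, -2.185, 0.1]
wrist_force: [-1.2, -6.9, 2.1]
opening: 0.008
grip_force: 3.3
```

```bash
python3 m.py
```

```text
17.875 [ 0.5548 -0.0011  0.0114] [ 0.3   0.41 -0.42  1.82  0.19  1.04 -0.2 ] tooly deg 0.03 z [-0.0823 -0.0091 -0.9966] [-1.2 -6.9  2.1]
tcp [33.60070901 42.2849505 ] side mark [33.69104612 77.55841964]
```

The end stop is reached: TCP y has stalled at jig 42.3 and the force is climbing. I'll give a little firm press, then withdraw straight back and up.

send_rows(series=[{"travel": [0.001, 0.0005, 0], "twist": 0, "claw": 0}, {"travel": [0, 0.0005, 0], "twist": 0, "claw": 0}, {"travel": [0, 0, 0], "twist": 0, "claw": 0}, {"travel": [-0.004, 0, 0], "twist": 0, "claw": 0}, {"travel": [-0.006, 0, 0], "twist": 0, "claw": 0}, {"travel": [-0.01, 0, 0], "twist": 0, "claw": 0}, {"travel": [0, 0, 0], "twist": 0, "claw": 0}, {"travel": [0, 0.003, -0.04], "twist": 0, "claw": 0}, {"travel": [-0.03, -0.03, -0.06], "twist": 0, "claw": 0}, {"travel": [-0.03, -0.04, -0.05], "twist": 0, "claw": 0}])

```text
time: 19.18
tcp_pos: [0.5096, -0.069, 0.1529]
orientation: [-2.179, -2.187, 0.095]
wrist_force: [0.8, -1.8, 0.3]
opening: 0.005
grip_force: 0.0
```

send_rows(series=[{"travel": [-0.06, -0.03, -0.01], "twist": 0, "claw": 0}, {"travel": [-0.06, 0, 0], "twist": 0, "claw": 0}, {"travel": [0, 0, 0], "twist": 0, "claw": 0}, {"travel": [0, 0, 0], "twist": 0, "claw": 0}])

```text
time: 19.68
tcp_pos: [0.483, -0.1836, 0.1633]
orientation: [-2.18, -2.184, 0.096]
wrist_force: [-0.3, 0.6, 0.3]
opening: 0.004
grip_force: 0.0
```

Run:
```python
from m import *
st(); print(mark("side",76),mark("top",76))
crop("side",262,208,412,320,5,"pics/s7.png")
```

```text
19.675 [ 0.483  -0.1836  0.1633] [ 0.59  0.15 -0.33  1.79  0.08  1.29  0.24] tooly deg 0.11 z [-0.0822 -0.0054 -0.9966] [-0.3  0.6  0.3]
[33.71501112 77.57757485] [35.38986953 75.60511497]
```

View pics/s7.png

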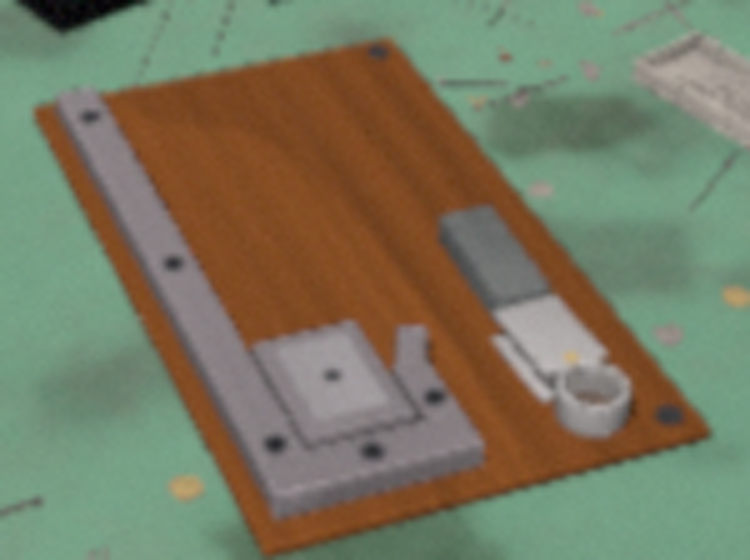

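The picture shows the blank home in the corner, with its mark at (333,375), against both the rail and the end stop. The bystanders are where they were and the robot is clear.

```bash
python3 -c "
from rig import arm
print(arm.close_job())"
```

```text
the job is handed in; nothing more can be done
None
```

The blank is fully home in the pocket, flat against the rail and the end stop; it was squared to the rail well short of the pocket and then slid along it, the fingers are clear, and the job was handed in at about 20 s.

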